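# Lean the blue ink reference plate on the viewing stand

## Task

Take the blue colour reference plate out of the slotted wooden rack and lean it on the grey viewing stand: lower edge on the ledge between the front lip and the backstop, leaning back against the sloped backstop, centred and square to the stand, either face forward. Let it go so that it stays there by itself, and leave the red and the yellow plate standing in the rack.

Things in the scene. Friction and masses are not known exactly. Their poses are not given: they have to be found in the camera images.
- blue_plate: Aluminium plate, blue patches on both faces and top edge, 8 mm thick (its x), 56 wide (y), 110 tall (z, up), about 130 g. Origin: centre of its lower edge. Starts upright on edge in a slot of a fixed wooden rack beside two like plates, in one row along their width, 10 mm or more apart, in any order; its upper 88 mm stand clear above the rack, to be pinched from above across the thickness.
- red_plate: Same plate with red patches, same origin and axes, in the same rack; to be left alone. The rack is 60 mm across, 222 long and 32 high; its one slot, 10 wide and 22 deep with its floor 10 above the bench, holds all three plates.
- yellow_plate: Same plate with yellow patches, same origin and axes, in the same rack; to be left alone.
- stand: Grey metal stand, fixed, z up; base 8 mm thick, 100 wide (y), front lip at -x (robot side). Origin: on the bench under the foot of the backstop's front face, mid-width. Backstop 90 wide, 6 thick, rises from x=0, z=8, leans 20 degrees from vertical towards +x, 65 long along the slope (top 69 high). Lip 9 high over the base, inner side x=-28: the ledge is 28 deep. Hold the plate by its top 35 mm.

How it is judged:
By the outcome, as a careful person would: the job done as asked, in the order asked, and still so for the second after the job is handed in, with the robot touching nothing.
It also fails if it takes over 35 s, if anything falls off the work surface, if the arm or the gripper's body presses on something with over 40 N, if the wrist force passes 120 N, or if a joint passes its speed limit or range.

## Robot

A 6-joint arm with a two-finger parallel gripper is mounted at the origin on a cart in front of the work surface, level with it; the furniture and walls round the work are solid. World frame = base frame: x ahead of the robot, y to its left, z up, the work surface at z = 0. Lengths are in m, angles in rad, forces in N, time in s.
With the tool pointing down it reaches from about 0.225 to 0.875 m from the base axis. Payload 3.4 kg.
Tool frame: the origin (TCP) lies midway between the tips of the shut fingers; the grasp point (between the pads) lies 19 mm behind it (env.hold_point_z is the z of the grasp point in the tool frame, in m); z points along the fingers, y is the line along which they close (so a half turn about z gives the same grasp; the last joint's range is limited). The gripper opens to 85 mm and grips with 20 to 120 N. Pads are 22 mm wide; open, the fingers measure 114 mm over their backs; the gripper's body (76 mm by 85 mm) begins 54 mm behind the grasp point. The pads swing forward as they close: fully open they stand 13 mm farther back than shut.
Start: joints at [1.103, 0.276, 1.505, -0, 1.361, -0.121], TCP at [0.195, 0.541, 0.231] pointing down, gripper open.
Joint ranges: [-2.89, 2.89], [-0.75, 2.08], [0.22, 2.7], [-1.18, 4.32], [0.11, 2.71], [-2.7, 2.7]. Speed limits (rad/s): [2.57, 2.57, 3.14, 3.14, 3.14, 3.14].

## Interface

Orientations are given as [roll, pitch, yaw] about the fixed x, y, z axes, in that order (R = Rz(yaw) Ry(pitch) Rx(roll)).
In Python, from station import env gives the robot as it stands.
- The arm moves only by the tool move_arm, never from a script. Its argument "motion" is a list of rows, each a list of 4 numbers: the shift along the tool's x, y, z as a fraction of full scale, then the turn about the tool's z as a fraction of full scale. A call has 1 to 10 rows; each row is the pose to reach, as a shift and turn from the pose commanded when the call began, along the tool's axes at that moment, turning the shorter way round; what a row does not reach only later rows make up. Full scale, the value 1, is 100 mm for a shift and 180 degrees for a turn. A row lasts 1/12 s, in which the tool goes at most 41.7 mm and 7.16 degrees, less where a joint would pass 70% of its speed; a pose out of reach is approached as far as the arm can. A call with a number of a shift or a turn outside -1 to 1 is refused whole. A call with a gripper value outside its range is refused whole. "jaw" is the opening, from -1 (shut) to 1 (fully open), set as the call begins (left out, the last holds). The fingers move at their own pace and stop on an object; "force" is the grip in N (left out, the last holds). Time passes only in rows, so rows that repeat a pose let the fingers close. It gives the time, the measured TCP pose, the force, the opening and the grip force at its end, in the units of the state.
- env.sense(): the state, without advancing time (a new reading comes with each control period).
- env.snapshot(name): name is "side" or "top" or "wrist"; returns a dict with "image" (400x640x3 uint8, red, green, blue), "intrinsics" (3x3 intrinsics, pixels), "R" (3x3) and "t" (3): a world point X has camera coordinates R X + t. Camera axes: x right, y down, z forward; pixel columns grow to the right and rows downward; lengths in m; the calibration is good to about 2 mm. A picture is of the moment at which its call begins. There is no depth.
- env.close_job(): hands the job in; it is judged then, once.
Trained networks look in a picture, given as the dict that the camera call returned (one of the last four; its "shot" number tells which), for a name from the list of things; names that differ only in an ending like _2 or _b are one class to them, and where a whole thing is asked for, a point or a joint stands for the part that bears it (a point fixed in the world has none). Each returns a list of dicts, best first, with "confidence" (0 to 1); they miss things now and then, are a little off and sometimes report something else, mostly with a low value. They report only what shows in the picture. A call takes as long as a camera call.
- env.boxes_of(picture, query): "location" ([x, y, z] in m, in the coordinates of the camera as it stood for that picture, good to about 4 mm: the middle of the surface that is visible of it).
The state is a dict: "t": time; "joint_pos": joint angles; "joint_velocities": joint speeds; "tau": joint torques, N m; "ee_pos": TCP position; "eef_rot": TCP orientation; "ft_force": force on the tool from outside, world axes, zero at the start; "moment": the same for the moment, N m; "grip_width": finger opening in m; "grasp_force": force on a finger pad.
Only numpy, scipy, OpenCV 4.12 (cv2) and the standard library are available. Lean on these libraries where they do the work, as an engineer would, in place of code of your own. Each camera call takes 0.05 s, during which the arm holds its last target. There are 200 camera calls.

## Working session

There is one attempt and no reset: what is moved stays moved. The work goes in short steps, Python scripts to look and compute and a tool call to move; the robot and the scene stay as the last step left them, time stands still between calls to the robot, and variables do not carry over. Pictures are saved under pics/ and viewed, at most 10 in all, crops included, and the job is handed in when it is done.

Besides the shell and the picture viewer there is one more tool, called as name([rows], argument=value, ...), one row to a line, values as JSON. move_arm: Moves the arm, as the interface text tells. Shift numbers are shares of 100 mm and turn numbers shares of 180 degrees, none past 1 either way. Its arguments: {"type":"object","properties":{"motion":{"type":"array"},"jaw":{"type":"number"},"force":{"type":"number"}},"required":["motion"]}

```bash
mkdir -p pics; cat > h.py <<'E'
import numpy as np,cv2
from station import env
def snap(n,f=None):
    p=env.snapshot(n)
    if f: cv2.imwrite('pics/'+f,p['image'][:,:,::-1])
    return p
def world(p,c): return np.array(p['R']).T@(np.array(c)-np.array(p['t']))
def ray(p,uv,z):
    K,R,t=[np.array(p[k]) for k in('intrinsics','R','t')]
    d=R.T@np.linalg.solve(K,[uv[0],uv[1],1.]);o=-R.T@t
    return o+d*(z-o[2])/d[2]
E
python3 - <<'E'
from h import *
s=env.sense();print({k:np.round(s[k],3) for k in('t','ee_pos','eef_rot','grip_width')},env.hold_point_z)
ims=[]
for n in('top','side'):
    p=snap(n,n+'0.png');ims.append(p['image'])
    for q in('blue_plate','red_plate','yellow_plate','stand'):
        for d in env.boxes_of(p,q)[:2]: print(n,q,round(d['confidence'],2),np.round(world(p,d['location']),4))
cv2.imwrite('pics/both.png',cv2.resize(np.vstack(ims),(480,600))[:,:,::-1])
E
```

```text
{'t': np.float64(0.0), 'ee_pos': array([0.195, 0.54 , 0.23 ]), 'eef_rot': array([-3.14 , -0.   ,  2.795]), 'grip_width': np.float64(0.086)} -0.0187
top blue_plate 0.91 [ 0.4426 -0.0134  0.1082]
top red_plate 0.92 [ 0.4275 -0.1485  0.1031]
top stand 0.9 [0.5487 0.1676 0.0092]
side blue_plate 0.66 [ 0.4403 -0.0249  0.0793]
side red_plate 0.79 [ 0.4337 -0.167   0.0848]
side yellow_plate 0.87 [ 0.4321 -0.0911  0.086 ]
side stand 0.74 [0.5531 0.1494 0.0081]
```

View pics/top0.png

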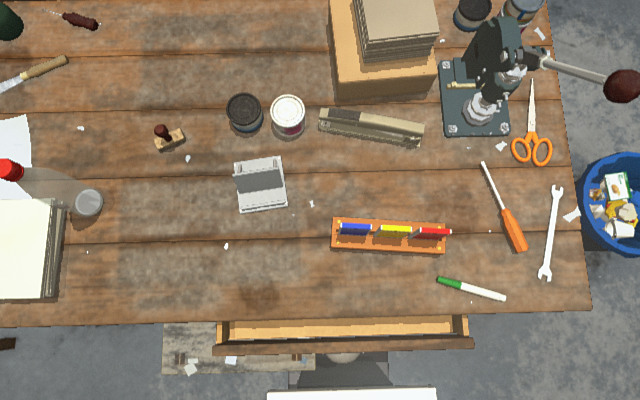

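View pics/side0.png

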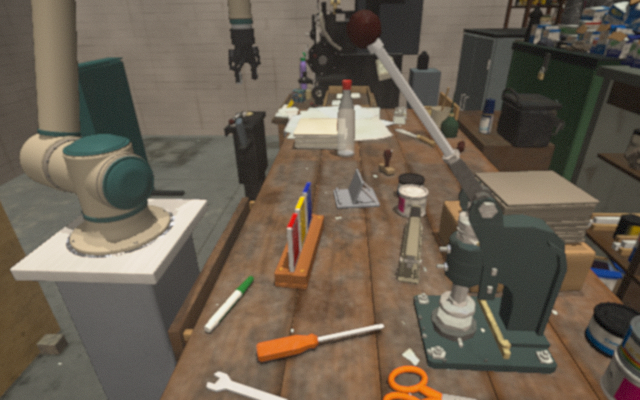

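The top view shows blue leftmost in the rack at (355,228), then yellow (396,228) and red (433,231). The stand is at (260,185), with its lip towards the bottom of the image (robot side). Next I'll refine with pixels.

```bash
python3 - <<'E'
from h import *
p=snap('top');im=p['image'];hsv=cv2.cvtColor(im,cv2.COLOR_RGB2HSV)
for n,lo,hi in(('blue',(110,120,60),(130,255,255)),('yel',(26,150,100),(34,255,255))):
    m=cv2.inRange(hsv,lo,hi);m[:200]=0;m[260:]=0;m[:,:320]=0;m[:,460:]=0
    ys,xs=np.nonzero(m);print(n,len(xs),xs.min(),xs.max(),ys.min(),ys.max())
    b=cv2.boxPoints(cv2.minAreaRect(np.c_[xs,ys].astype(np.float32)))
    for c in b: print(np.round(c,1),np.round(ray(p,c,.12),4))
o=-np.array(p['R']).T@p['t'];print('cam',o)
a=cv2.resize(im[145:225,220:300],(560,560),interpolation=cv2.INTER_CUBIC)
cv2.imwrite('pics/c1.png',a[:,:,::-1])
for c in((331,249),(444,254),(333,217),(446,224)): print('rack',c,np.round(ray(p,c,.032),4))
E
```

```text
blue 142 342 369 223 234
[341.5 232.9] [0.4308 0.0132 0.12  ]
[342.1 222.4] [0.4491 0.0114 0.12  ]
[369.2 224. ] [ 0.4449 -0.0359  0.12  ]
[368.6 234.4] [ 0.4266 -0.0339  0.12  ]
yel 175 337 440 220 248
[336.9 243. ] [0.4133 0.0218 0.12  ]
[338. 220.] [0.4537 0.0184 0.12  ]
[441.1 225.1] [ 0.4395 -0.1616  0.12  ]
[440.  248.1] [ 0.3994 -0.1561  0.12  ]
cam [0.32696994 0.05074771 0.86851795]
rack (331, 249) [0.4122 0.0302 0.032 ]
rack (444, 254) [ 0.3963 -0.1872  0.032 ]
rack (333, 217) [0.4747 0.0242 0.032 ]
rack (446, 224) [ 0.4546 -0.1962  0.032 ]
```

View pics/c1.png

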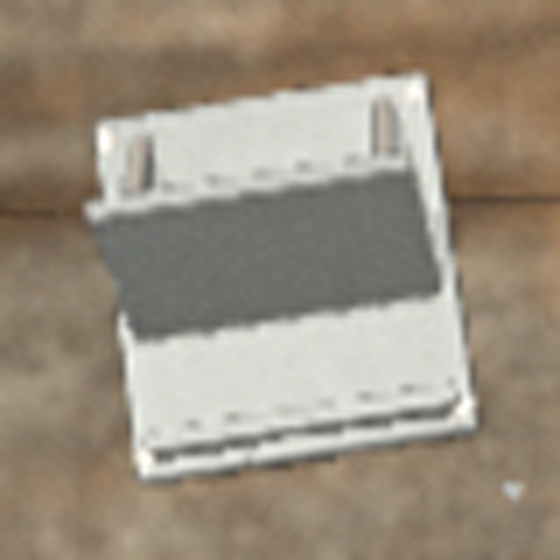

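Crop: the backstop foot line runs (140,338)–(440,290), its top edge (90,208)–(408,165), and the base front edge (140,478)–(478,428).

```bash
cat > st.py <<'E'
from h import *
p=snap('top')
f=lambda x,y:(220+(x+.5)/7-.5,145+(y+.5)/7-.5)
for n,a,b,z in(('foot',(140,338),(440,290),.008),('top',(90,208),(408,165),.069),('bfront',(140,478),(478,428),.0),('bback',(98,122),(425,73),.008)):
    A,B=ray(p,f(*a),z),ray(p,f(*b),z);d=A-B
    print(n,np.round(A,4),np.round(B,4),'mid',np.round((A+B)/2,4),'len',round(np.hypot(d[0],d[1]),4),'yaw',round(np.degrees(np.arctan2(-d[0],d[1])),2))
E
python3 st.py
```

```text
foot [0.5343 0.2123 0.008 ] [0.5463 0.1248 0.008 ] mid [0.5403 0.1686 0.008 ] len 0.0883 yaw 7.78
top [0.5566 0.2149 0.069 ] [0.5663 0.128  0.069 ] mid [0.5614 0.1715 0.069 ] len 0.0875 yaw 6.42
bfront [0.4944 0.2133 0.    ] [0.5064 0.1148 0.    ] mid [0.5004 0.1641 0.    ] len 0.0993 yaw 6.99
bback [0.6004 0.2255 0.008 ] [0.6129 0.1286 0.008 ] mid [0.6067 0.1771 0.008 ] len 0.0977 yaw 7.34
```

move_arm([
  [0,0,0,0.04],
  [0,0,0,0.08],
  [0,0,0,0.12],
  [0,0,0,0.16],
  [0,0,0,0.2],
  [0,0,0,0.24],
  [0,0,0,0.28],
  [0,0,0,0.32],
  [0,0,0,0.36],
  [0,0,0,0.4],
], jaw=1)

```text
t: 1.43
ee_pos: [0.1955, 0.5408, 0.2314]
eef_rot: [3.141, -0.0, 1.539]
ft_force: [-0.5, -0.4, 0.1]
grip_width: 0.0855
grasp_force: 0.0
```

move_arm([
  [-0.33,0.15,0,0.01],
  [-0.66,0.3,0,0.017],
  [-1,0.44,0,0.017],
])

```text
t: 1.68
ee_pos: [0.2371, 0.4389, 0.2311]
eef_rot: [3.141, 0.0, 1.492]
ft_force: [1.1, -0.6, 0.6]
grip_width: 0.0852
grasp_force: 0.0
```

move_arm([
  [-0.33,0.15,0,0],
  [-0.66,0.3,0,0],
  [-1,0.44,0,0],
])

```text
t: 1.93
ee_pos: [0.2731, 0.3351, 0.2314]
eef_rot: [3.141, -0.0, 1.492]
ft_force: [1.5, -0.7, 0.7]
grip_width: 0.0854
grasp_force: 0.0
```

move_arm([
  [-0.33,0.15,0,0],
  [-0.66,0.3,0,0],
  [-1,0.44,0,0],
])

```text
t: 2.18
ee_pos: [0.309, 0.2319, 0.2316]
eef_rot: [3.14, -0.001, 1.492]
ft_force: [0.8, -1.0, -0.6]
grip_width: 0.0855
grasp_force: 0.0
```

move_arm([
  [-0.33,0.15,0,0],
  [-0.66,0.3,0,0],
  [-1,0.44,0,0],
])

```text
t: 2.43
ee_pos: [0.345, 0.1286, 0.2317]
eef_rot: [3.14, -0.001, 1.492]
ft_force: [1.0, -0.5, 0.3]
grip_width: 0.0854
grasp_force: 0.0
```

move_arm([
  [-0.33,0.1,0,0],
  [-0.66,0.2,0,0],
  [-1,0.3,0,0],
  [-1,0.3,0,0],
])

```text
t: 2.77
ee_pos: [0.3684, 0.0223, 0.2317]
eef_rot: [3.139, 0.004, 1.484]
ft_force: [-0.1, 0.4, -0.0]
grip_width: 0.0858
grasp_force: 0.0
```

move_arm([
  [-0.14,0.36,0,0],
  [-0.28,0.72,0,0],
  [-0.28,0.72,0,0],
  [-0.28,0.72,0,0],
])

```text
t: 3.1
ee_pos: [0.4375, -0.0061, 0.231]
eef_rot: [-3.141, -0.0, 1.49]
ft_force: [-1.1, 0.2, -0.0]
grip_width: 0.0856
grasp_force: 0.0
```

```bash
python3 - <<'E'
from h import *
p=snap('wrist','w1.png');print(np.round(env.sense()['ee_pos'],4),env.sense()['t'])
for q in('blue_plate','yellow_plate'):
    for d in env.boxes_of(p,q)[:2]: print(q,round(d['confidence'],2),np.round(world(p,d['location']),4))
np.set_printoptions(suppress=True,precision=4)
for z in (.12,):
  for y in(.01,-.04):
    for x in (.434,.442):
      c=p['R']@np.array([x,y,z])+p['t'];u=p['intrinsics']@c;print(x,y,u[:2]/u[2])
E
```

```text
[ 0.436  -0.0053  0.2309] 3.15
blue_plate 0.79 [ 0.4414 -0.0058  0.1255]
yellow_plate 0.67 [ 0.439  -0.0733  0.1218]
0.434 0.01 [314.0994 181.5389]
0.442 0.01 [323.2328 180.8146]
0.434 -0.04 [318.7395 234.1374]
0.442 -0.04 [327.3809 233.4903]
```

View pics/w1.png

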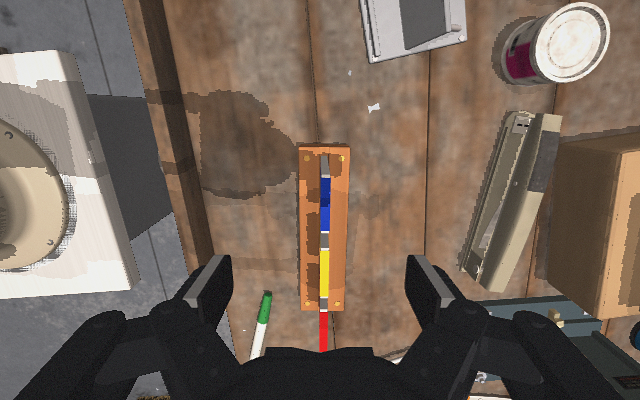

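The wrist view shows the blue top edge as a thin strip at columns 320–330, rows 178–232, with yellow below it and a grey gap between them. I'll compute its position.

```bash
python3 - <<'E'
from h import *
p=snap('wrist');hsv=cv2.cvtColor(p['image'],cv2.COLOR_RGB2HSV)
for n,lo,hi in(('b',(108,120,40),(132,255,255)),('y',(24,150,100),(34,255,255))):
    m=cv2.inRange(hsv,lo,hi);m[:,:305]=0;m[:,345:]=0;m[:150]=0;m[310:]=0
    k,l,s,c=cv2.connectedComponentsWithStats(m);i=1+s[1:,4].argmax();ys,xs=np.nonzero(l==i)
    r=cv2.minAreaRect(np.c_[xs,ys].astype(np.float32));print(n,s[i],r)
    A,B=[ray(p,(xs[ys==y].mean(),y),.12) for y in(ys.min()+2,ys.max()-2)];d=A-B
    print(np.round(A,4),np.round(B,4),'mid',np.round((A+B)/2,4),'len+4px',np.hypot(*d[:2]),'yaw',np.degrees(np.arctan2(-d[0],d[1])), [np.round(ray(p,(q,r[0][1]),.12),4)[0] for q in (r[0][0]-4,r[0][0]+4)])
    for y in range(ys.min(),ys.max()+1,8):print(y,xs[ys==y].min(),xs[ys==y].max(),end='; ')
cc=cv2.resize(p['image'][0:80,340:480],(700,400),interpolation=cv2.INTER_CUBIC);cv2.imwrite('pics/c2.png',cc[:,:,::-1])
E
```

```text
b [323 175  11  57 527] ((328.0, 203.0), (56.0, 10.0), 90.0)
[0.4394 0.0147 0.12  ] [ 0.4394 -0.0342  0.12  ] mid [ 0.4394 -0.0097  0.12  ] len+4px 0.04893768917194322 yaw 0.030012671240552135 [np.float64(0.4385), np.float64(0.4457)]
175 323 323; 183 324 333; 191 323 332; 199 323 332; 207 323 332; 215 323 332; 223 323 332; 231 323 331; y [322 252  10  45 395] ((326.2835998535156, 273.9927978515625), (8.895060539245605, 44.27541732788086), 1.9091525077819824)
[ 0.4376 -0.0596  0.12  ] [ 0.4336 -0.1032  0.12  ] mid [ 0.4356 -0.0814  0.12  ] len+4px 0.0438314554023433 yaw -5.337697408599829 [np.float64(0.4316), np.float64(0.4393)]
252 323 331; 260 323 331; 268 323 330; 276 323 330; 284 323 330; 292 322 330;
```

move_arm([
  [-0.03,0.06,0.3,0],
  [-0.035,0.06,0.6,0],
  [-0.035,0.06,0.9,0],
  [-0.035,0.06,1,0],
  [-0.035,0.06,1,0],
])

```text
t: 3.72
ee_pos: [0.4385, -0.0083, 0.129]
eef_rot: [-3.135, -0.001, 1.492]
ft_force: [-1.3, 0.3, 1.1]
grip_width: 0.0856
grasp_force: 0.0
```

move_arm([
  [0,0,0.2,0],
  [0,0,0.42,0],
  [0,0,0.42,0],
  [0,0,0.42,0],
])

```text
t: 4.05
ee_pos: [0.4414, -0.0091, 0.0899]
eef_rot: [-3.141, -0.0, 1.492]
ft_force: [0.4, -0.1, 0.6]
grip_width: 0.0856
grasp_force: 0.0
```

move_arm([
  [0,0,0,0],
  [0,0,0,0],
  [0,0,0,0],
  [0,0,0,0],
  [0,0,0,0],
  [0,0,0,0],
  [0,0,0,0],
  [0,0,0,0],
], jaw=-1, force=40)

```text
t: 4.72
ee_pos: [0.4423, -0.0096, 0.0896]
eef_rot: [3.141, -0.0, 1.491]
ft_force: [0.2, 0.3, 2.2]
grip_width: 0.0074
grasp_force: 39.8
```

move_arm([
  [0,0,-0.12,0],
  [0,0,-0.3,0],
  [0,0,-0.55,0],
  [0,0,-0.75,0],
  [0.2,0.14,-0.75,0],
  [0.5,0.34,-0.75,-0.03],
  [0.84,0.54,-0.75,-0.066],
  [0.84,0.54,-0.75,-0.066],
  [0.84,0.54,-0.75,-0.066],
  [0.84,0.54,-0.75,-0.066],
])

```text
t: 5.55
ee_pos: [0.5014, 0.0699, 0.1635]
eef_rot: [-3.139, 0.0, 1.699]
ft_force: [-0.5, 0.0, -0.1]
grip_width: 0.0074
grasp_force: 39.6
```

```bash
python3 - <<'E'
from h import *
p=snap('wrist','w2.png');s=env.sense();print(np.round(s['ee_pos'],4),s['eef_rot'],s['grip_width'])
for d in env.boxes_of(p,'stand')[:1]: print(round(d['confidence'],2),np.round(world(p,d['location']),4))
a=np.radians(7.1)
for X,Y,Z in((0,.045,.008),(0,-.045,.008),(.0222,.045,.069),(.0222,-.045,.069),(-.028,.05,.017),(-.028,-.05,.017)):
    w=np.array([.54+X*np.cos(a)-Y*np.sin(a),.169+X*np.sin(a)+Y*np.cos(a),Z]);u=p['intrinsics']@(p['R']@w+p['t']);print((X,Y,Z),np.round(u[:2]/u[2],1))
E
```

```text
[0.5012 0.0695 0.1637] [-3.13931300e+00  1.59110764e-04  1.69814823e+00] 0.007085627771852985
0.86 [0.546  0.1708 0.0099]
(0, 0.045, 0.008) [377.2  36.2]
(0, -0.045, 0.008) [371.4 138.8]
(0.0222, 0.045, 0.069) [425.3  16. ]
(0.0222, -0.045, 0.069) [412.6 146.4]
(-0.028, 0.05, 0.017) [346.9  27.1]
(-0.028, -0.05, 0.017) [343.5 144.9]
```

View pics/w2.png

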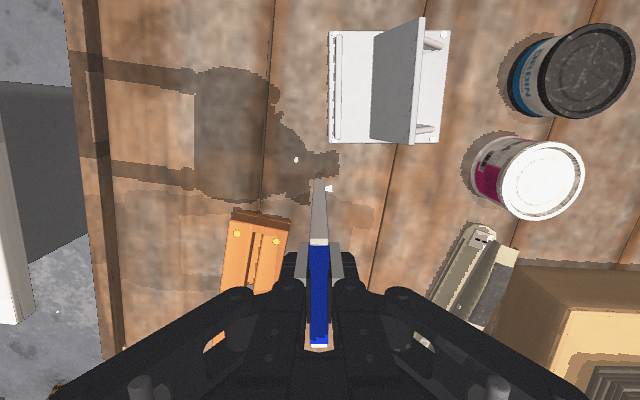

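The foot line is seen at (371,138)–(376,37), within 1 px of the prediction, so the stand pose is confirmed. The plate is held and upright.

move_arm([
  [0.3,0.14,0,0],
  [0.6,0.28,0,0],
  [0.94,0.42,0,0],
  [0.94,0.42,0,0],
  [0.94,0.42,0.3,0],
  [0.94,0.42,0.55,0],
  [0.94,0.42,0.68,0],
  [0.94,0.42,0.72,0],
  [0.94,0.42,0.72,0],
  [0.94,0.42,0.72,0],
])

```text
t: 6.48
ee_pos: [0.5324, 0.1679, 0.093]
eef_rot: [3.141, -0.0, 1.698]
ft_force: [-0.0, 0.5, -0.3]
grip_width: 0.0075
grasp_force: 39.5
```

```bash
python3 - <<'E'
from h import *
p=snap('side');s=env.sense();print(np.round(s['ee_pos'],4),s['eef_rot'],s['ft_force'])
cv2.imwrite('pics/s1.png',cv2.resize(p['image'][120:230,290:440],(750,550),interpolation=cv2.INTER_CUBIC)[:,:,::-1])
E
```

```text
[0.5329 0.1681 0.0935] [ 3.13933194e+00 -9.82353956e-05  1.69777012e+00] [-0.34835226 -0.4874924   0.59572523]
```

View pics/s1.png

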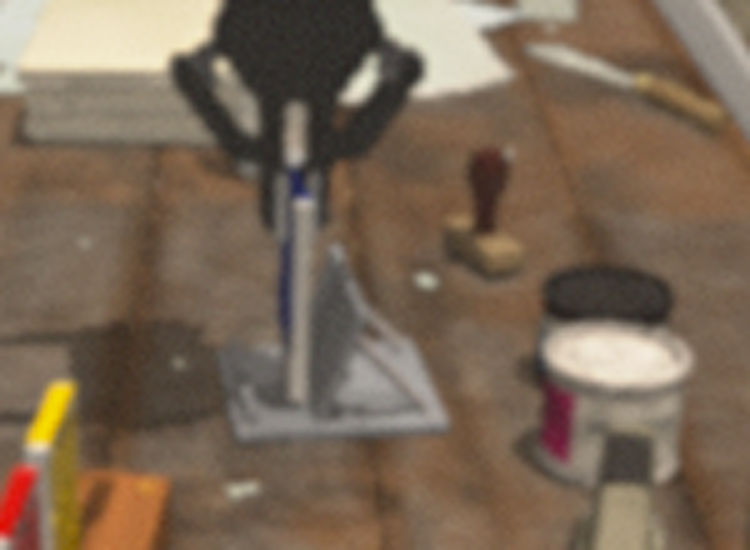

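The plate hangs upright (crop x≈300, bottom at y≈400), just ahead of the backstop foot and about 5 mm above the ledge. Next I lower it to contact.

move_arm([
  [0,0,0.03,0],
  [0,0,0.05,0],
  [0,0,0.06,0],
  [0,0,0.06,0],
  [0,0,0.06,0],
])

```text
t: 6.95
ee_pos: [0.5327, 0.1686, 0.0876]
eef_rot: [3.14, 0.0, 1.699]
ft_force: [-1.0, 0.1, 6.0]
grip_width: 0.0073
grasp_force: 40.5
```

move_arm([
  [0,0,0,0],
  [0,0,0,0],
  [0,0,0,0],
  [0,0,0,0],
  [0,0,0,0],
], jaw=-0.3)

```text
t: 7.37
ee_pos: [0.5319, 0.1686, 0.0861]
eef_rot: [-3.141, -0.0, 1.699]
ft_force: [-0.5, -1.5, 0.3]
grip_width: 0.0298
grasp_force: 0.0
```

move_arm([
  [0,0.04,0,0],
  [0,0.07,0,0],
  [0,0.1,0,0],
  [0,0.13,0,0],
  [0,0.16,0,0],
  [0,0.19,0,0],
  [0,0.22,0,0],
  [0,0.24,0,0],
  [0,0.26,0,0],
  [0,0.26,0,0],
])

```text
t: 8.2
ee_pos: [0.5584, 0.172, 0.0863]
eef_rot: [3.141, -0.0, 1.699]
ft_force: [0.7, -0.9, -0.5]
grip_width: 0.0298
grasp_force: 0.1
```

```bash
python3 - <<'E'
from h import *
p=snap('side');s=env.sense();print(np.round(s['ee_pos'],4),s['grip_width'],s['ft_force'])
cv2.imwrite('pics/s2.png',cv2.resize(p['image'][120:230,290:440],(750,550),interpolation=cv2.INTER_CUBIC)[:,:,::-1])
E
```

```text
[0.558  0.1719 0.0863] 0.030172227901153707 [-0.87617031 -0.69936217  0.78644485]
```

View pics/s2.png

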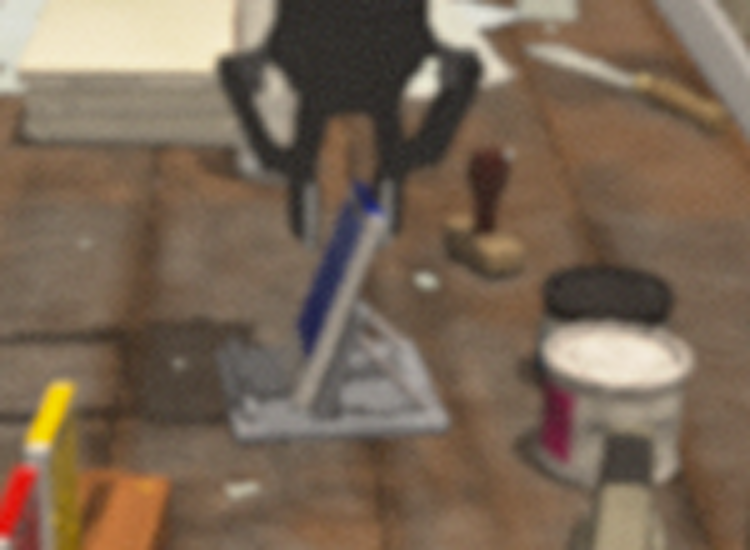

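The plate has tipped back onto the backstop, with its top at crop (370,200) near the far finger. I'll move the finger a bit further to free it, then lift.

move_arm([
  [0,0.03,0,0],
  [0,0.06,0,0],
  [0,0.08,0,0],
  [0,0.08,0,0],
  [0,0.08,0,0],
  [0,0.08,0,0],
])

```text
t: 8.75
ee_pos: [0.5656, 0.1729, 0.0862]
eef_rot: [-3.141, -0.0, 1.699]
ft_force: [0.4, -0.1, 0.3]
grip_width: 0.0298
grasp_force: 0.0
```

```bash
python3 - <<'E'
from h import *
p=snap('side');s=env.sense();print(np.round(s['ee_pos'],4),s['grip_width'],s['ft_force'])
q=snap('wrist')
f=lambda i,b:cv2.resize(i,(600,300 if b else 290),interpolation=cv2.INTER_CUBIC)
cv2.imwrite('pics/s3.png',np.vstack([f(p['image'][145:215,300:440],1),f(q['image'][170:400,80:560],0)])[:,:,::-1])
E
```

```text
[0.5656 0.1729 0.0863] 0.029714879346997257 [-0.37219601 -0.04303961  0.09532897]
```

View pics/s3.png

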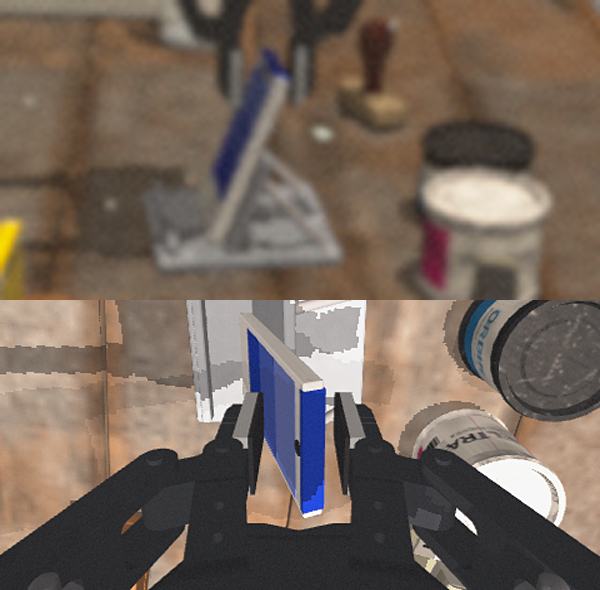

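The plate rests on the backstop with clear gaps to both fingers, so I'll lift away.

move_arm([
  [0,0,-0.1,0],
  [0,0,-0.3,0],
  [0,0,-0.6,0],
  [0,0,-0.9,0],
  [0,0,-1,0],
  [0,0,-1,0],
  [0,0,-1,0],
])

```text
t: 9.43
ee_pos: [0.5656, 0.1729, 0.1867]
eef_rot: [3.141, -0.0, 1.699]
ft_force: [0.4, -0.6, -0.3]
grip_width: 0.03
grasp_force: 0.0
```

move_arm([
  [-0.3,-0.1,0,0],
  [-0.6,-0.2,0,0],
  [-0.9,-0.3,0,0],
  [-0.9,-0.3,0,0],
  [-0.9,-0.3,0,0],
])

```text
t: 9.85
ee_pos: [0.546, 0.0786, 0.1844]
eef_rot: [-3.138, -0.001, 1.696]
ft_force: [-0.3, 0.6, -0.9]
grip_width: 0.0296
grasp_force: 0.0
```

```bash
python3 - <<'E'
from h import *
p=snap('side');s=env.sense();print(np.round(s['ee_pos'],4),s['t'])
q=snap('wrist')
K,R,t=q['intrinsics'],q['R'],q['t'];a=np.radians(7.1)
for X,Y,Z in((0,.0,.008),(.0222,.045,.069),(.0222,-.045,.069),(-.028,.05,.017),(-.028,-.05,.017)):
    w=np.array([.54+X*np.cos(a)-Y*np.sin(a),.169+X*np.sin(a)+Y*np.cos(a),Z]);u=K@(R@w+t);print((X,Y,Z),np.round(u[:2]/u[2],1))
hsv=cv2.cvtColor(q['image'],cv2.COLOR_RGB2HSV);m=cv2.inRange(hsv,(108,120,40),(132,255,255));ys,xs=np.nonzero(m[:200])
f=lambda i,h:cv2.resize(i,(640,h),interpolation=cv2.INTER_CUBIC)
cv2.imwrite('pics/s4.png',np.vstack([f(p['image'][145:215,300:440],260),f(q['image'][0:200,200:580],337)])[:,:,::-1])
E
```

```text
[0.5465 0.0796 0.1847] 9.9
(0, 0.0, 0.008) [324.6  95.5]
(0.0222, 0.045, 0.069) [355.2  30.1]
(0.0222, -0.045, 0.069) [351.1 148. ]
(-0.028, 0.05, 0.017) [295.1  38.2]
(-0.028, -0.05, 0.017) [297.2 146.5]
```

View pics/s4.png

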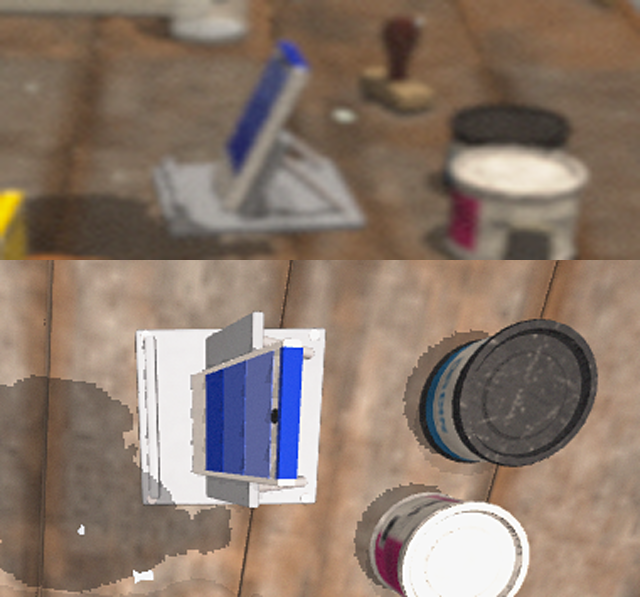

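The plate stands by itself, roughly centred. I'll use the last picture for a close look at squareness.

```bash
python3 - <<'E'
from h import *
q=snap('wrist');c=q['image'][20:155,270:400]
cv2.imwrite('pics/s5.png',cv2.resize(c,None,fx=4.4,fy=4.4,interpolation=cv2.INTER_CUBIC)[:,:,::-1])
np.savez('q.npz',K=q['intrinsics'],R=q['R'],t=q['t'])
E
```

```text
(no output)
```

View pics/s5.png

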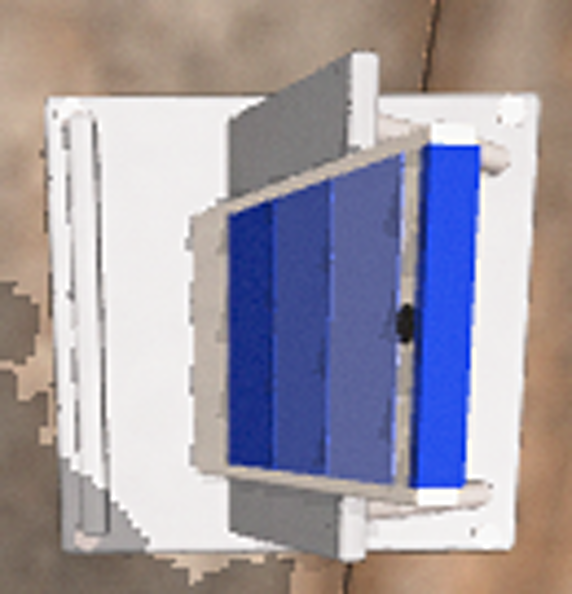

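The bottom edge is parallel to the foot line and right at it (columns 192 and 229), but the plate's middle (row 344) sits below the stand's middle (row 325). I'll quantify that.

```bash
python3 - <<'E'
from h import *
q=dict(np.load('q.npz'));a=np.radians(7.1)
def S(x,y,z):
    w=ray(q,(270+(x+.5)/4.4-.5,20+(y+.5)/4.4-.5),z)[:2]-[.54,.169]
    return np.round(1e3*np.array([w@[np.cos(a),np.sin(a)],w@[-np.sin(a),np.cos(a)]]),1)
for n,v in dict(foot=[(229,120,.008),(229,530,.008)],plate=[(192,215,.0107),(193,473,.0107)],base=[(48,97,.008),(64,550,.008)],bstop_top=[(350,55,.068),(338,560,.068)],ptopfront=[(428,128,.112),(412,500,.112)],ptopback=[(479,128,.110),(463,500,.110)]).items():
    A,B=S(*v[0]),S(*v[1]);print(n,A,B,(A+B)/2)
E
```

```text
Traceback (most recent call last):
  File "h.py", line 9, in ray
    K,R,t=[np.array(p[k]) for k in('intrinsics','R','t')]
                    ~^^^
KeyError: 'intrinsics'
```

```bash
python3 - <<'E'
from h import *
q=dict(np.load('q.npz'));q['intrinsics']=q['K'];a=np.radians(7.1)
def S(x,y,z):
    w=ray(q,(270+(x+.5)/4.4-.5,20+(y+.5)/4.4-.5),z)[:2]-[.54,.169]
    return np.round(1e3*np.array([w@[np.cos(a),np.sin(a)],w@[-np.sin(a),np.cos(a)]]),1)
for n,v in dict(foot=[(229,120,.008),(229,530,.008)],plate=[(192,215,.0107),(193,473,.0107)],base=[(48,97,.008),(64,550,.008)],bstop_top=[(350,55,.068),(338,560,.068)],ptopfront=[(428,128,.112),(412,500,.112)],ptopback=[(479,128,.110),(463,500,.110)]).items():
    A,B=S(*v[0]),S(*v[1]);print(n,A,B,(A+B)/2)
E
```

```text
foot [-2.8 44.9] [ -2.2 -43.8] [-2.5   0.55]
plate [-10.9  25.4] [-10.8 -30.4] [-10.85  -2.5 ]
base [-42.4  49.4] [-42.  -48.7] [-42.2    0.35]
bstop_top [18.1 44.5] [ 18.7 -43.6] [18.4   0.45]
ptopfront [26.1 25.2] [ 26.3 -28.7] [26.2  -1.75]
ptopback [34.  25.6] [ 34.9 -28.9] [34.45 -1.65]
```

The plate is about 2.5 mm off centre, square within 0.5° and leaning 20°, flush on the backstop. That's good enough to hand in.

```bash
python3 -c "
from h import *
print(env.close_job())"
```

```text
the job is handed in; nothing more can be done
None
```

The blue plate now leans flush on the stand's backstop at about 20°, square to it and about 2.5 mm off centre; it stands by itself, the red and yellow plates were not touched, and the job was handed in at about 10 s.

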